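# Lock the filler's stroke stop with its jam nut

### The job

The stroke stop of the cup filler has been set, but its hexagonal jam nut is still backed off. Run the nut down clockwise until it meets the lock washer on the threaded boss, then nip it up by about a sixteenth of a turn more (20 degrees), without dragging the adjusting bolt round with it, and let go. Leave the cups, the weight, the spanner and the steel bowl where they are.

Things in the scene. Friction and masses are not known exactly. Their poses are not given: they have to be found in the camera images.
- bracket: Fixed stroke-stop bracket: steel foot plate 130 x 90 x 12 mm (long side along its x), on it a grey block 50 x 50 mm up to 56 mm above the table, then a plain round threaded boss, 30 mm in diameter, from 56 to 78 mm. Origin: centre of the underside, on the axis of boss, bolt and nut, at table height.
- washer_top (a point): Centre of the top face of the thin spring lock washer that lies on the boss, 33 mm in diameter, 2 mm thick, top at 80 mm above the table, just under the nut. The nut squeezes it only as it is nipped up, by 0.06 mm in 0.2 rad: too little to be seen.
- bolt_corner (a point): A corner of the bolt's square top face, 9.9 mm from the axis, 123 mm above the table. The adjusting bolt is the upright threaded stud, 22 mm in diameter, in the boss; its top 10 mm is a 14 mm square. It turns only if the nut, solid with it from 0.42 rad past first contact, drags it round with more than about 1.4 N m.
- nut_mid (a point): Centre of the dark jam nut, half-way up, about 90 mm above the table: a hexagon 36 mm across flats, 18 mm high, round the bolt. Its x axis points to a corner, y is normal to a flat (flats every 60 degrees), z up. Grip any two opposite flats from above, the bolt end between the fingers; fingertips have 20 mm free below the nut beside the boss.
- nut_mark (a point): Punch mark on the nut's top, 14.5 mm from the axis towards a corner (its x). Clockwise from above runs the nut down, 2 mm a turn. It starts 0.8 to 3.7 rad (0.25 to 1.2 mm) short of the washer; the angle of contact differs each time and must be felt: 0.06 N m turns it while free, about 0.5 N m from first contact on. It stays where it is left.
- cups_mid (a point): Middle of a loose stack of white plastic cups, 75 mm in diameter, 96 mm high; leave alone.
- weight_mid (a point): Middle of a loose brass check weight with a small knob, 38 mm in diameter, 60 mm high; leave alone.
- spanner_grip (a point): Handle of a loose steel spanner, 170 mm long, lying on the table; leave alone.
- tub: Loose small steel bowl, 90 mm in diameter, 40 mm high; origin: centre of its underside; leave alone.
Things that resemble listed ones, but are neither listed nor needed, are in the scene too. Of the things like the bracket, leave any that is yellow; of the rest the larger one is meant.

How it is judged:
By the outcome, as a careful person would: the job done as asked, in the order asked, and still so for the second after the job is handed in, with the robot touching nothing.
It also fails if it takes over 72 s, if anything falls off the work surface, if the arm or the gripper's body presses on something with over 40 N, if the wrist force passes 120 N, or if a joint passes its speed limit or range.

### The arm

A 6-joint arm with a two-finger parallel gripper is mounted at the origin on the work surface. World frame = base frame: x ahead of the robot, y to its left, z up, the work surface at z = 0. Lengths are in m, angles in degrees, forces in N, time in s.
With the tool pointing down it reaches from about 0.3 to 0.75 m from the base axis. Payload 8.5 kg.
Tool frame: the origin (TCP) lies on the centre line of the jaws, within the pads' length; the fingertips stand 19 mm ahead of it and the grasp point (between the pads) is the TCP; z points along the fingers, x is the direction in which the jaws open and shut, and the axes are right-handed (so a half turn about z gives the same grasp; the last joint's range is limited). The gripper opens to 85 mm and grips with 20 to 120 N. Pads are 22 mm wide; open, the fingers measure 114 mm over their backs; the gripper's body (76 mm by 85 mm) begins 54 mm behind the grasp point. The pads swing forward as they close: fully open they stand 13 mm farther back than shut.
Start: joints at [-86.706, 21.807, 74.336, -0, 83.858, -12.336], TCP at [0.148, -0.53, 0.25] pointing down, gripper open.
Joint ranges: [-178.18, 178.18], [-50.72, 133.34], [12.68, 142.11], [-81.47, 261.47], [9.98, 163.14], [-165.26, 165.26]. Speed limits (degrees/s): [136.94, 136.94, 180, 180, 180, 180].

### API

Orientations are given as a 3x3 rotation matrix whose columns are the frame's x, y, z axes.
In Python, from rig import env, cams, order gives the robot as it stands.
- The arm moves only by the tool step_arm, never from a script. Its argument "steps" is a list of rows, each an object with "xyz": the shift along the tool's x, y, z normalised to -1 to 1, where 1 is 0.04 m, a list of three; "turn": the turn, a rotation vector about the tool's x, y, z normalised to -1 to 1, where 1 is 0.08 rad, a list of three; "gripper": the gripper command: -1 is shut, 1 is fully open, values between are in proportion. A call has 1 to 20 rows; each row shifts and turns the commanded pose from where the row before left it, along the tool's axes as they then stand; what a row does not reach is not made up. A row lasts 1/12 s, in which the tool goes at most 41.7 mm and 7.16 degrees, less where a joint would pass 70% of its speed; a pose out of reach is approached as far as the arm can. A call with a number of a shift or a turn outside -1 to 1 is refused whole. A call with a gripper value outside its range is refused whole. The fingers move at their own pace and stop on an object; "squeeze" is the grip in N (left out, the last holds). Time passes only in rows, so rows that do not move let the fingers close. It gives the time, the measured TCP pose, the force and the opening at its end, in the units of the state.
- env.observe(): the state, without advancing time (a new reading comes with each control period).
- cams.get_image(name): name is "scene" or "side" or "wrist"; returns (picture, depth): 420x560x3 uint8, red, green, blue; 420x560 float32, m along the optical axis (not along the pixel's ray), 0 where there is no reading.
- cams.camera_info(name): a dict with "fx", "fy", "cx", "cy" (pixels), "extrinsics" (4x4, takes a point from camera to world coordinates). Camera axes: x right, y down, z forward; pixel columns grow to the right and rows downward; lengths in m; the calibration is good to about 2 mm. The wrist camera is an equidistant fisheye: a pixel r from the principal point sees the ray r / f radians off the axis. A picture is of the moment at which its call begins: read the wrist's pose just before it. camera_info takes no time and is no camera call; for the wrist camera it gives the pose at the moment of the call.
- order.close_job(): hands the job in, once; it reports no verdict.
The state is a dict: "time_s": time; "q": joint angles; "qvel": joint speeds; "joint_efforts": joint torques, N m; "position": TCP position; "tool_rot": TCP orientation; "ft_force": force on the tool from outside, world axes, zero at the start; "wrist_torque": the same for the moment, N m; "grip_width": finger opening in m.
Only numpy, scipy, OpenCV 4.12 (cv2) and the standard library are available. Lean on these libraries where they do the work, as an engineer would, in place of code of your own. Each camera call takes 0.05 s, during which the arm holds its last target. There are 200 camera calls.

## Working session

There is one attempt and no reset: what is moved stays moved. The work goes in short steps, Python scripts to look and compute and a tool call to move; the robot and the scene stay as the last step left them, time stands still between calls to the robot, and variables do not carry over. Pictures are saved under pics/ and viewed, about 8 in all and at most 12, crops included, and the job is handed in when it is done.

Besides the shell and the picture viewer there is one more tool, called after ">>>" as name([rows], argument=value, ...), one row to a line, values as JSON. step_arm: Moves the arm, as the interface text tells. Scaled input: -1 to 1 covers 0.04 m each way for a shift and 0.08 rad each way for a turn. Its arguments: {"type":"object","properties":{"steps":{"type":"array"},"squeeze":{"type":"number"}},"required":["steps"]}

```bash
mkdir -p pics; ls
python3 - <<'E'
from rig import env,cams,order
import cv2,numpy as np
np.set_printoptions(precision=4,suppress=True)
print(env.observe())
ims=[]
for n in("scene","side"):
    p,d=cams.get_image(n); i=cams.camera_info(n); print(n,i)
    np.savez(f"{n}0.npz",p=p,d=d); cv2.imwrite(f"pics/{n}0.png",p[...,::-1])
E
```

```text
pics
{'time_s': 0.0, 'q': array([-86.7053,  21.8395,  74.3867,  -0.0014,  83.8586, -12.3339]), 'qvel': array([-0.1322,  0.0172, -0.0118,  0.0606, -0.0437,  0.0253]), 'joint_efforts': array([  0.0016, -44.8457, -23.1274,  -0.    ,   0.0048,  -0.    ]), 'position': array([ 0.1482, -0.5294,  0.2497]), 'tool_rot': array([[ 0.2694, -0.963 , -0.0001],
       [-0.963 , -0.2694,  0.0015],
       [-0.0015, -0.0003, -1.    ]]), 'ft_force': array([ 0.0264, -0.5724, -0.7375]), 'wrist_torque': array([-0.069 ,  0.0109, -0.0009]), 'grip_width': 0.08546554437794975}
scene {'fx': 387.1857413188131, 'fy': 387.1857413188131, 'cx': 284.6487413899283, 'cy': 205.4516421146291, 'extrinsics': array([[ 0.7234,  0.4638, -0.5114,  0.9487],
       [ 0.6903, -0.4727,  0.5477, -0.3451],
       [ 0.0123, -0.7493, -0.6621,  0.5905],
       [ 0.    ,  0.    ,  0.    ,  1.    ]])}
side {'fx': 467.2326610720478, 'fy': 467.2326610720478, 'cx': 284.586544729374, 'cy': 212.72625135752583, 'extrinsics': array([[ 0.9978, -0.0278,  0.0608,  0.5375],
       [-0.0641, -0.6532,  0.7545, -0.6079],
       [ 0.0187, -0.7567, -0.6535,  0.6965],
       [ 0.    ,  0.    ,  0.    ,  1.    ]])}
```

View pics/scene0.png

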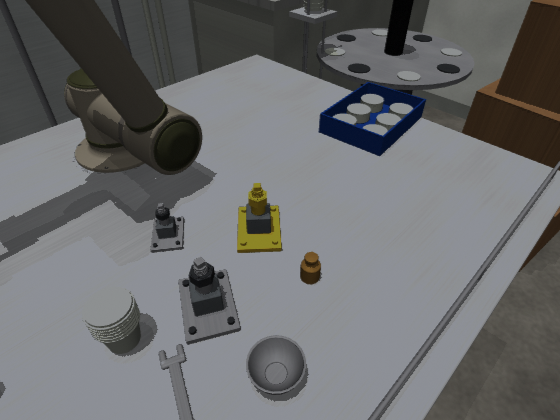

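View pics/side0.png

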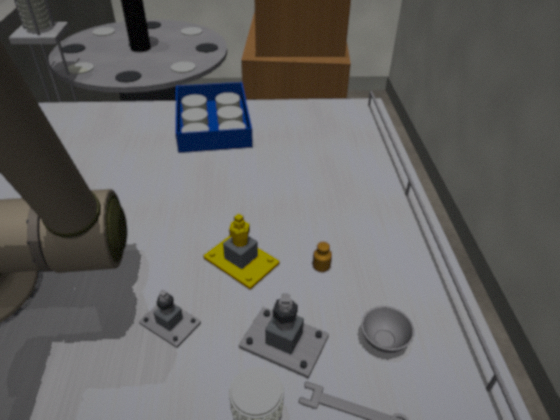

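Three similar things: the small grey bracket (scene 167,228; side 170,315), the yellow one (scene 259,215; side 241,245), and the large grey one (scene 206,290; side 285,330). The last fits, being neither yellow nor the smaller. I'll check it in a crop and with depth.

```bash
cat > h.py <<'E'
import numpy as np,cv2
from rig import env,cams,order
np.set_printoptions(precision=4,suppress=True)
def ray(i,u,v):
    d=np.array([(u-i['cx'])/i['fx'],(v-i['cy'])/i['fy'],1]);E=i['extrinsics'];return E[:3,3],E[:3,:3]@d
def plane(i,u,v,z):
    o,d=ray(i,u,v);return o+d*(z-o[2])/d[2]
def cloud(i,d):
    v,u=np.mgrid[:d.shape[0],:d.shape[1]]
    c=np.stack([(u-i['cx'])/i['fx']*d,(v-i['cy'])/i['fy']*d,d,np.ones_like(d)],-1)
    return (c@i['extrinsics'].T)[...,:3]
E
python3 - <<'E'
from h import *
out=[]
for n,c,b in(("scene",(201,266),(170,245,80,100)),("side",(286,300),(235,280,100,100))):
    f=np.load(n+"0.npz");i=cams.camera_info(n);P=cloud(i,f['d'])
    print(n,"ray at z=.123",plane(i,*c,.123))
    x,y,w,h=b;Q=P[y:y+h,x:x+w].reshape(-1,3);Q=Q[f['d'][y:y+h,x:x+w].ravel()>0]
    print("maxz",np.sort(Q[:,2])[-15:])
    for lo,hi in((.005,.02),(.05,.06),(.09,.105),(.115,.13)):
        S=Q[(Q[:,2]>lo)&(Q[:,2]<hi)]
        print(lo,hi,len(S),S.mean(0) if len(S) else'', np.ptp(S,0) if len(S) else '')
        if lo==.005: print(cv2.minAreaRect((S[:,:2]*1000).astype(np.float32)))
    out.append(cv2.resize(f['p'][y:y+h,x:x+w],(400,500 if h*4==400 and w==80 else 400),interpolation=cv2.INTER_CUBIC)[:400])
cv2.imwrite("pics/crop1.png",np.hstack(out)[...,::-1])
E
```

```text
scene ray at z=.123 [ 0.5929 -0.151   0.123 ]
maxz [0.122  0.122  0.122  0.1222 0.1222 0.1223 0.1223 0.1223 0.1224 0.1225
 0.1231 0.1231 0.1234 0.1234 0.1238]
0.005 0.02 2305 [ 0.5935 -0.1516  0.011 ] [0.2411 0.223  0.015 ]
((547.065185546875, -136.40521240234375), (160.80648803710938, 215.86570739746094), 42.71645736694336)
0.05 0.06 450 [ 0.5895 -0.1515  0.0544] [0.065  0.064  0.0096]
0.09 0.105 288 [ 0.5869 -0.1502  0.0971] [0.0396 0.0386 0.0149]
0.115 0.13 88 [ 0.5817 -0.1475  0.1204] [0.0155 0.0151 0.0088]
side ray at z=.123 [ 0.5797 -0.1517  0.123 ]
maxz [0.1235 0.1235 0.1237 0.1237 0.1238 0.1238 0.1238 0.1239 0.1239 0.1239
 0.1241 0.1244 0.1249 0.1253 0.1254]
0.005 0.02 2608 [ 0.5768 -0.152   0.0121] [0.159  0.2093 0.0149]
((551.17578125, -114.35372924804688), (125.03178405761719, 233.5082550048828), 41.875709533691406)
0.05 0.06 477 [ 0.5787 -0.1563  0.0554] [0.0642 0.05   0.01  ]
0.09 0.105 734 [ 0.5509 -0.2154  0.0967] [0.0974 0.139  0.0148]
0.115 0.13 91 [ 0.5784 -0.1475  0.1214] [0.0147 0.0153 0.0104]
```

View pics/crop1.png

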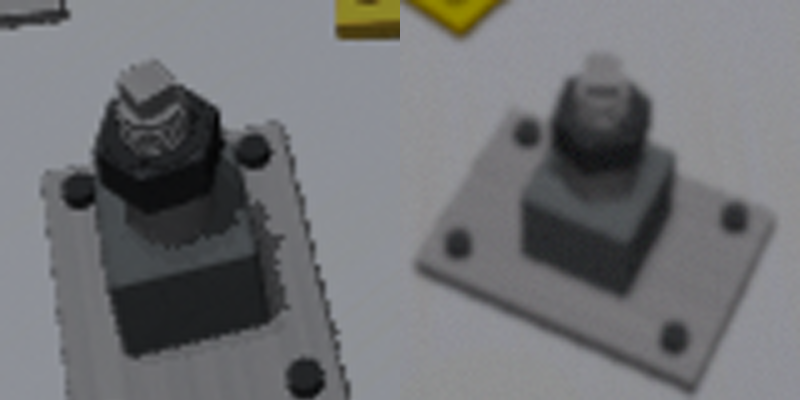

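The crop confirms it: large grey bracket, dark hex nut, bright square bolt end; axis near (0.579, -0.149). I'll move over it to get the nut's angle from the wrist camera.

>>> step_arm([
  {"xyz": [-0.39,-0.81,0],"turn": [0,0,0],"gripper": 1},
  {"xyz": [-0.39,-0.81,0],"turn": [0,0,0],"gripper": 1},
  {"xyz": [-0.39,-0.81,0],"turn": [0,0,0],"gripper": 1},
  {"xyz": [-0.39,-0.81,0],"turn": [0,0,0],"gripper": 1},
  {"xyz": [-0.39,-0.81,0],"turn": [0,0,0],"gripper": 1},
  {"xyz": [-0.39,-0.81,0],"turn": [0,0,0],"gripper": 1},
  {"xyz": [-0.39,-0.81,0],"turn": [0,0,0],"gripper": 1},
  {"xyz": [-0.39,-0.81,0],"turn": [0,0,0],"gripper": 1},
  {"xyz": [-0.39,-0.81,0],"turn": [0,0,0],"gripper": 1},
  {"xyz": [-0.39,-0.81,0],"turn": [0,0,0],"gripper": 1},
  {"xyz": [-0.39,-0.81,0],"turn": [0,0,0],"gripper": 1},
  {"xyz": [-0.39,-0.81,0],"turn": [0,0,0],"gripper": 1},
  {"xyz": [-0.39,-0.81,0],"turn": [0,0,0],"gripper": 1},
  {"xyz": [-0.39,-0.81,0],"turn": [0,0,0],"gripper": 1},
  {"xyz": [-0.39,-0.81,0],"turn": [0,0,0],"gripper": 1},
  {"xyz": [-0.39,-0.81,0],"turn": [0,0,0],"gripper": 1},
  {"xyz": [0,0,0],"turn": [0,0,0],"gripper": 1},
  {"xyz": [0,0,0],"turn": [0,0,0],"gripper": 1},
])

```text
time_s: 1.6
position: [0.5808, -0.1483, 0.2494]
tool_rot: [[0.272, -0.962, -0.001], [-0.962, -0.272, 0.0], [-0.001, 0.001, -1.0]]
ft_force: [0.2, -0.1, -0.1]
grip_width: 0.0857
```

```bash
cat >> h.py <<'E'
def fproj(i,X):  # fisheye: world -> pixel
    E=i['extrinsics'];c=(np.atleast_2d(X)-E[:3,3])@E[:3,:3]
    th=np.arctan2(np.hypot(c[:,0],c[:,1]),c[:,2]);ph=np.arctan2(c[:,1],c[:,0])
    return np.c_[i['cx']+i['fx']*th*np.cos(ph),i['cy']+i['fy']*th*np.sin(ph)]
def fplane(i,u,v,z):
    x,y=(u-i['cx'])/i['fx'],(v-i['cy'])/i['fy'];th=np.hypot(x,y)
    d=i['extrinsics'][:3,:3]@np.array([np.sin(th)*x/th,np.sin(th)*y/th,np.cos(th)]);o=i['extrinsics'][:3,3]
    return o+d*(z-o[2])/d[2]
E
python3 - <<'E'
from h import *
s=env.observe();i=cams.camera_info("wrist");p,d=cams.get_image("wrist")
np.savez("w1.npz",p=p,d=d,E=i['extrinsics'])
print(s['time_s'],s['q'],s['position'],s['tool_rot'],i)
print(plane(cams.camera_info("scene"),199.2,260.4,.123),plane(cams.camera_info("side"),285.7,297,.123))
c=fproj(i,[.579,-.149,.123])[0];print(c)
x,y=(int(c[0])-50,int(c[1])-50)
x=max(0,x);y=max(0,y);cr=cv2.resize(p[y:y+100,x:x+100],(500,500),interpolation=cv2.INTER_CUBIC)
print("crop origin",x,y)
cv2.imwrite("pics/w1.png",np.hstack([cr,cv2.resize(p,(300,225)).copy() if 0 else np.vstack([cv2.resize(p,(300,225)),np.zeros((275,300,3),np.uint8)])])[...,::-1])
E
```

```text
1.6 [-25.6206  26.9199  66.0539  -0.0067  87.1051  48.5915] [ 0.5808 -0.1483  0.2494] [[ 0.2721 -0.9623 -0.0013]
 [-0.9623 -0.2721  0.0005]
 [-0.0008  0.0011 -1.    ]] {'fx': 325.19226210127806, 'fy': 325.19226210127806, 'cx': 277.696425605335, 'cy': 212.32105672433372, 'extrinsics': array([[ 0.2721, -0.9236, -0.27  ,  0.6495],
       [-0.9623, -0.2612, -0.0762, -0.1299],
       [-0.0001,  0.2805, -0.9599,  0.3725],
       [ 0.    ,  0.    ,  0.    ,  1.    ]])}
[ 0.5818 -0.1461  0.123 ] [ 0.5797 -0.1458  0.123 ]
[276.7628 212.4626]
crop origin 226 162
```

View pics/w1.png

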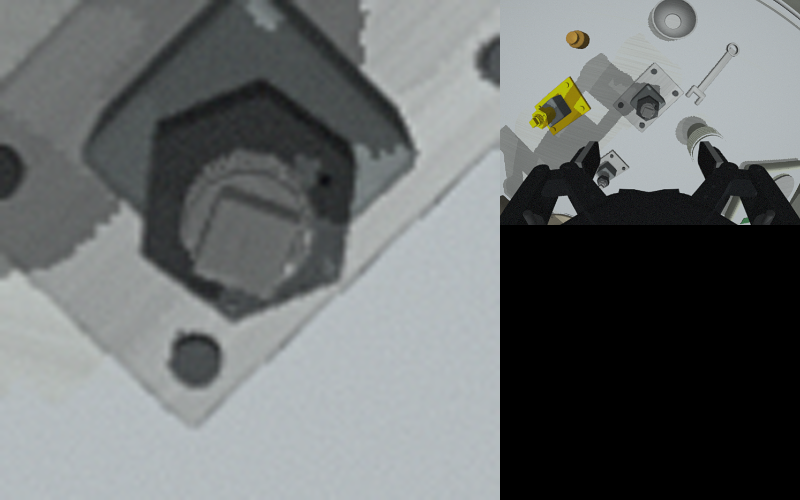

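The mark is a dark dot at crop (325,180), which is full image (290.7,197.6). The nut's top-face outline corners are at crop (342,277), (235,320) and (143,250), and the bolt's square centre is near (250,242).

Run:
```python
from h import *
i=cams.camera_info("wrist")
f=lambda X,Y,z:fplane(i,226+(X+.5)/5-.5,162+(Y+.5)/5-.5,z)
sq=np.array([f(*c,.123) for c in((230,188),(308,208),(268,297),(194,268))]);a=sq.mean(0);print("bolt",sq,a,np.linalg.norm(sq-a,axis=1)*1e3)
m=f(325,180,.0987);print("mark",m,np.linalg.norm(m-a*[1,1,0]-[0,0,.0987])*1e3,np.degrees(np.arctan2(*(m-a)[1::-1])))
for c in((342,277),(235,320),(143,250)):
    P=f(*c,.0987);print(P,np.hypot(*(P-a)[:2])*1e3,np.degrees(np.arctan2(*(P-a)[1::-1])))
for c in((157,125),(258,80),(353,153)):
    P=f(*c,.081);print('lowedge',P,np.hypot(*(P-a)[:2])*1e3,np.degrees(np.arctan2(*(P-a)[1::-1])))
```

```text
bolt [[ 0.5876 -0.1432  0.123 ]
 [ 0.5878 -0.156   0.123 ]
 [ 0.5718 -0.1539  0.123 ]
 [ 0.5733 -0.1411  0.123 ]] [ 0.5802 -0.1485  0.123 ] [ 9.2046 10.6848  9.8934 10.0852]
mark [ 0.5875 -0.1598  0.0987] 13.499502309418256 -56.903646873665316
[ 0.5714 -0.1677  0.0987] 21.03730949118182 -114.4793516724506
[ 0.5586 -0.1516  0.0987] 21.756769581177895 -171.82258853813636
[ 0.5667 -0.1326  0.0987] 20.82835132608047 130.10186521242304
lowedge [ 0.5852 -0.1292  0.081 ] 20.030824786276142 75.3350291519982
lowedge [ 0.5983 -0.1447  0.081 ] 18.51051854183056 11.863342522790779
lowedge [ 0.5899 -0.1652  0.081 ] 19.33387862761341 -59.78192006896694
```

>>> step_arm([
  {"xyz": [0,0,0],"turn": [0,0,-0.993],"gripper": 0.3},
  {"xyz": [0,0,0],"turn": [0,0,-0.993],"gripper": 0.3},
  {"xyz": [0,0,0],"turn": [0,0,-0.993],"gripper": 0.3},
  {"xyz": [0,0,0],"turn": [0,0,-0.993],"gripper": 0.3},
  {"xyz": [0,0,0],"turn": [0,0,-0.993],"gripper": 0.3},
  {"xyz": [0,0,0],"turn": [0,0,-0.993],"gripper": 0.3},
  {"xyz": [0,0,0],"turn": [0,0,-0.993],"gripper": 0.3},
  {"xyz": [0,0,0],"turn": [0,0,-0.993],"gripper": 0.3},
  {"xyz": [0,0,0],"turn": [0,0,-0.993],"gripper": 0.3},
  {"xyz": [0,0,0],"turn": [0,0,-0.993],"gripper": 0.3},
  {"xyz": [0,0,0],"turn": [0,0,-0.993],"gripper": 0.3},
  {"xyz": [0,0,0],"turn": [0,0,-0.993],"gripper": 0.3},
  {"xyz": [0,0,0],"turn": [0,0,-0.993],"gripper": 0.3},
  {"xyz": [0,0,0],"turn": [0,0,-0.993],"gripper": 0.3},
  {"xyz": [0,0,0],"turn": [0,0,-0.993],"gripper": 0.3},
  {"xyz": [0,0,0],"turn": [0,0,-0.993],"gripper": 0.3},
  {"xyz": [0,0,0],"turn": [0,0,-0.993],"gripper": 0.3},
  {"xyz": [0,0,0],"turn": [0,0,-0.993],"gripper": 0.3},
  {"xyz": [0,0,0],"turn": [0,0,-0.993],"gripper": 0.3},
])

```text
time_s: 3.23
position: [0.5792, -0.1508, 0.2504]
tool_rot: [[0.977, 0.212, -0.0], [0.212, -0.977, -0.0], [-0.0, -0.0, -1.0]]
ft_force: [0.4, 0.6, 0.4]
grip_width: 0.0555
```

>>> step_arm([
  {"xyz": [0,0,0],"turn": [0,0,-0.993],"gripper": 0.3},
  {"xyz": [0,0,0],"turn": [0,0,-0.993],"gripper": 0.3},
  {"xyz": [0,0,0],"turn": [0,0,-0.993],"gripper": 0.3},
  {"xyz": [0,0,0],"turn": [0,0,-0.993],"gripper": 0.3},
  {"xyz": [0,0,0],"turn": [0,0,-0.993],"gripper": 0.3},
  {"xyz": [0,0,0],"turn": [0,0,-0.993],"gripper": 0.3},
  {"xyz": [0,0,0],"turn": [0,0,-0.993],"gripper": 0.3},
  {"xyz": [0,0,0],"turn": [0,0,-0.993],"gripper": 0.3},
  {"xyz": [0,0,0],"turn": [0,0,-0.993],"gripper": 0.3},
  {"xyz": [0,0,0],"turn": [0,0,-0.993],"gripper": 0.3},
  {"xyz": [0,0,0],"turn": [0,0,-0.993],"gripper": 0.3},
  {"xyz": [0,0,0],"turn": [0,0,-0.993],"gripper": 0.3},
  {"xyz": [0,0,0],"turn": [0,0,-0.993],"gripper": 0.3},
  {"xyz": [0,0,0],"turn": [0,0,-0.993],"gripper": 0.3},
  {"xyz": [0,0,0],"turn": [0,0,-0.993],"gripper": 0.3},
  {"xyz": [0,0,0],"turn": [0,0,-0.993],"gripper": 0.3},
  {"xyz": [0,0,0],"turn": [0,0,-0.993],"gripper": 0.3},
  {"xyz": [0,0,0],"turn": [0,0,-0.993],"gripper": 0.3},
  {"xyz": [0,0,0],"turn": [0,0,-0.993],"gripper": 0.3},
  {"xyz": [0,0,0],"turn": [0,0,0],"gripper": 0.3},
])

```text
time_s: 4.9
position: [0.5793, -0.1507, 0.2504]
tool_rot: [[-0.15, 0.989, -0.0], [0.989, 0.15, -0.0], [-0.0, -0.0, -1.0]]
ft_force: [0.2, -0.7, -0.2]
grip_width: 0.0555
```

Run:
```python
from h import *
s=env.observe();i=cams.camera_info("wrist");p,d=cams.get_image("wrist")
np.savez("w2.npz",p=p,d=d,E=i['extrinsics'])
R=s['tool_rot'];print(s['time_s'],s['q'],s['position'],np.degrees(np.arctan2(R[1,0],R[0,0])),s['grip_width'])
c=fproj(i,[.5785,-.1485,.0987])[0];print(c)
x,y=int(c[0])-40,int(c[1])-40;print("origin",x,y,"cam",i['extrinsics'][:3,3])
cr=cv2.resize(p[y:y+80,x:x+80],(560,560),interpolation=cv2.INTER_CUBIC)
cr=np.clip(cr.astype(float)*1.6,0,255).astype(np.uint8)
cv2.imwrite("pics/w2.png",np.hstack([cr,np.vstack([cv2.resize(p,(240,180)),np.zeros((380,240,3),np.uint8)])])[...,::-1])
```

```text
4.9 [ -25.9009   26.7696   66.1464   -0.0116   87.0986 -124.5435] [ 0.5793 -0.1507  0.2504] 98.6431739125371 0.055517062051411346
[281.636 201.951]
origin 241 161 cam [ 0.5099 -0.1622  0.3736]
```

View pics/w2.png

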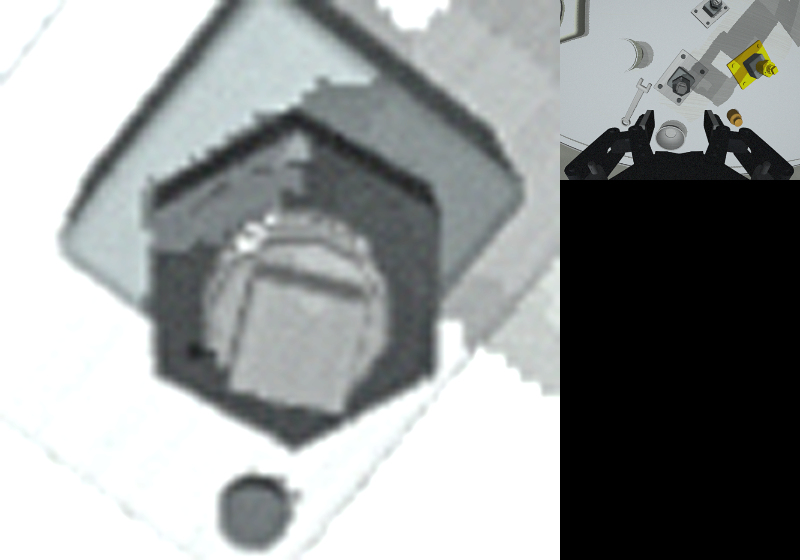

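The nut's left and right flats (crop x=155 and 437) run vertical, so the jaws are aligned. The mark is at (197,350), with top-face corners at (155,375), (293,448) and (437,375). This view is half a turn from the last, so averaging the two cancels the camera offset.

Run:
```python
from h import *
i=cams.camera_info("wrist");i['extrinsics']=np.load("w2.npz")['E']
f=lambda X,Y,z:fplane(i,241+(X+.5)/7-.5,161+(Y+.5)/7-.5,z)
C=[f(*c,.0987) for c in((155,375),(293,448),(437,375))];L=[f(*c,.081) for c in((437,190),(290,108),(150,185))]
for a,b in zip(C,L): print(a,b,(a+b)/2,np.hypot(*(a-b)[:2]),np.degrees(np.arctan2(*(a-b)[1::-1]))%60)
n=np.mean(C+L,0);m=f(197,350,.0987);print("nut",n,"mark",m,np.hypot(*(m-n)[:2]),np.degrees(np.arctan2(*(m-n)[1::-1])))
# cup rim and nearest things
P=cams.camera_info("side")
s=np.load("side0.npz");Q=cloud(P,s['d'])[::1].reshape(-1,3);r=np.hypot(Q[:,0]-.579,Q[:,1]+.149)
for lo in(.03,.07,.11): 
    k=(Q[:,2]>lo)&(r>.045)&(r<.2)&(Q[:,2]<.3);print(lo,np.sort(r[k])[:3],Q[k][np.argsort(r[k])[:3]])
```

```text
[ 0.592  -0.1633  0.0987] [ 0.5666 -0.1303  0.081 ] [ 0.5793 -0.1468  0.0899] 0.04165888114471605 7.539759192596058
[ 0.5989 -0.1446  0.0987] [ 0.5587 -0.151   0.081 ] [ 0.5788 -0.1478  0.0899] 0.040672300211855875 9.070807311307238
[ 0.5866 -0.1281  0.0987] [ 0.5716 -0.1676  0.081 ] [ 0.5791 -0.1479  0.0899] 0.04222477367872472 9.188631078025807
nut [ 0.5791 -0.1475  0.0899] mark [ 0.5879 -0.1585  0.0987] 0.014148200573679343 -51.236208444380274
0.03 [0.1062 0.1064 0.1065] [[ 0.5453 -0.2498  0.0957]
 [ 0.5439 -0.2494  0.0953]
 [ 0.5537 -0.2525  0.0917]]
0.07 [0.1062 0.1064 0.1065] [[ 0.5453 -0.2498  0.0957]
 [ 0.5439 -0.2494  0.0953]
 [ 0.5537 -0.2525  0.0917]]
0.11 [] []
```

>>> step_arm([
  {"xyz": [0.069,0,0],"turn": [0,0,0],"gripper": 0.3},
  {"xyz": [0,0,0.6],"turn": [0,0,0],"gripper": 0.3},
  {"xyz": [0,0,0.6],"turn": [0,0,0],"gripper": 0.3},
  {"xyz": [0,0,0.6],"turn": [0,0,0],"gripper": 0.3},
  {"xyz": [0,0,0.6],"turn": [0,0,0],"gripper": 0.3},
  {"xyz": [0,0,0.4],"turn": [0,0,0],"gripper": 0.3},
  {"xyz": [0,0,0.3],"turn": [0,0,0],"gripper": 0.3},
  {"xyz": [0,0,0.3],"turn": [0,0,0],"gripper": 0.3},
  {"xyz": [0,0,0.3],"turn": [0,0,0],"gripper": 0.3},
  {"xyz": [0,0,0.2],"turn": [0,0,0],"gripper": 0.3},
  {"xyz": [0,0,0.2],"turn": [0,0,0],"gripper": 0.3},
  {"xyz": [0,0,0],"turn": [0,0,0],"gripper": 0.3},
  {"xyz": [0,0,0],"turn": [0,0,0],"gripper": 0.3},
])

```text
time_s: 6.03
position: [0.5797, -0.1469, 0.0864]
tool_rot: [[-0.149, 0.989, -0.0], [0.989, 0.149, 0.0], [0.0, -0.0, -1.0]]
ft_force: [-0.1, 0.1, 0.4]
grip_width: 0.0553
```

```bash
cat >> h.py <<'E'
def rep():
    s=env.observe();R=s['tool_rot'];print("t %.2f"%s['time_s'],"pos",s['position'],"yaw %.2f"%np.degrees(np.arctan2(R[1,0],R[0,0])),"q6 %.2f"%s['q'][5],"F",s['ft_force'],"T",s['wrist_torque'],"w %.4f"%s['grip_width'],"e6 %.3f"%s['joint_efforts'][5])
E
python3 -c "from h import *;rep()"
```

```text
t 6.03 pos [ 0.5797 -0.1469  0.0864] yaw 98.55 q6 -124.11 F [-0.0835  0.0632  0.4183] T [-0.0086 -0.0221 -0.0458] w 0.0553 e6 0.010
```

>>> step_arm([
  {"xyz": [-0.027,-0.02,0],"turn": [0,0,0],"gripper": 0.3},
  {"xyz": [0,0,0],"turn": [0,0,0],"gripper": -0.1},
  {"xyz": [0,0,0],"turn": [0,0,0],"gripper": -0.15},
  {"xyz": [0,0,0],"turn": [0,0,0],"gripper": -0.2},
  {"xyz": [0,0,0],"turn": [0,0,0],"gripper": -1},
  {"xyz": [0,0,0],"turn": [0,0,0],"gripper": -1},
  {"xyz": [0,0,0],"turn": [0,0,0],"gripper": -1},
  {"xyz": [0,0,0],"turn": [0,0,0],"gripper": -1},
  {"xyz": [0,0,0],"turn": [0,0,0],"gripper": -1},
  {"xyz": [0,0,0],"turn": [0,0,0],"gripper": -1},
], squeeze=80)

```text
time_s: 6.87
position: [0.579, -0.1465, 0.0873]
tool_rot: [[-0.15, 0.989, 0.0], [0.989, 0.15, 0.002], [0.002, 0.001, -1.0]]
ft_force: [-2.0, 8.4, 5.9]
grip_width: 0.0351
```

```bash
python3 -c "from h import *;rep()"
```

```text
t 6.87 pos [ 0.579  -0.1465  0.0873] yaw 98.60 q6 -124.26 F [-1.9797  8.3609  5.896 ] T [ 1.416   0.3113 -0.0371] w 0.0351 e6 -0.025
```

>>> step_arm([
  {"xyz": [0.037,-0.01,-0.02],"turn": [0,0,0],"gripper": -1},
  {"xyz": [0,0,0],"turn": [0,0,0],"gripper": -1},
  {"xyz": [0,0,0],"turn": [0,0,0],"gripper": -1},
])

```text
time_s: 7.12
position: [0.5789, -0.1464, 0.0875]
tool_rot: [[-0.149, 0.989, 0.001], [0.989, 0.149, 0.0], [0.0, 0.001, -1.0]]
ft_force: [2.1, 3.8, 1.2]
grip_width: 0.0351
```

```bash
python3 -c "from h import *;rep()"
```

```text
t 7.12 pos [ 0.5789 -0.1464  0.0875] yaw 98.59 q6 -124.17 F [2.1409 3.7718 1.1928] T [ 0.6185 -0.3674 -0.0041] w 0.0351 e6 -0.011
```

>>> step_arm([
  {"xyz": [0,0,0],"turn": [0,0,0.6],"gripper": -1},
  {"xyz": [0,0,0],"turn": [0,0,0.6],"gripper": -1},
  {"xyz": [0,0,0],"turn": [0,0,0],"gripper": -1},
])

```text
time_s: 7.37
position: [0.5789, -0.1464, 0.0875]
tool_rot: [[-0.052, 0.999, 0.001], [0.999, 0.052, 0.0], [0.0, 0.001, -1.0]]
ft_force: [2.4, 3.9, 2.1]
grip_width: 0.0347
```

```bash
python3 -c "from h import *;rep()"
```

```text
t 7.37 pos [ 0.5789 -0.1464  0.0875] yaw 92.99 q6 -118.58 F [2.3905 3.9042 2.1063] T [ 0.719  -0.4131 -0.0663] w 0.0347 e6 0.622
```

>>> step_arm([
  {"xyz": [0,0,0],"turn": [0,0,0.6],"gripper": -1},
  {"xyz": [0,0,0],"turn": [0,0,0.6],"gripper": -1},
  {"xyz": [0,0,0],"turn": [0,0,0],"gripper": -1},
])

```text
time_s: 7.62
position: [0.5789, -0.1464, 0.0874]
tool_rot: [[0.043, 0.999, 0.001], [0.999, -0.043, 0.0], [0.0, 0.001, -1.0]]
ft_force: [3.4, 5.0, 2.5]
grip_width: 0.035
```

```bash
python3 -c "from h import *;rep()"
```

```text
t 7.62 pos [ 0.5789 -0.1464  0.0874] yaw 87.54 q6 -113.12 F [3.353  5.0431 2.536 ] T [ 0.742  -0.4488 -0.008 ] w 0.0350 e6 0.595
```

>>> step_arm([
  {"xyz": [0,0,0.001],"turn": [0,0,1],"gripper": -1},
  {"xyz": [0,0,0.001],"turn": [0,0,1],"gripper": -1},
  {"xyz": [0,0,0.001],"turn": [0,0,1],"gripper": -1},
  {"xyz": [0,0,0.001],"turn": [0,0,1],"gripper": -1},
  {"xyz": [0,0,0],"turn": [0,0,1],"gripper": -1},
  {"xyz": [0,0,0],"turn": [0,0,0],"gripper": -1},
  {"xyz": [0,0,0],"turn": [0,0,0],"gripper": -1},
])

```text
time_s: 8.2
position: [0.5789, -0.1464, 0.0873]
tool_rot: [[0.427, 0.904, 0.001], [0.904, -0.427, 0.0], [0.001, 0.001, -1.0]]
ft_force: [3.1, 4.6, 1.8]
grip_width: 0.0347
```

```bash
python3 -c "from h import *;rep()"
```

```text
t 8.20 pos [ 0.5789 -0.1464  0.0873] yaw 64.74 q6 -90.32 F [3.1272 4.6442 1.7695] T [ 0.7305 -0.4518 -0.0838] w 0.0347 e6 0.104
```

>>> step_arm([
  {"xyz": [0,0,0.001],"turn": [0,0,0.6],"gripper": -1},
  {"xyz": [0,0,0],"turn": [0,0,0.6],"gripper": -1},
  {"xyz": [0,0,0],"turn": [0,0,0],"gripper": -1},
])

```text
time_s: 8.45
position: [0.5789, -0.1464, 0.0873]
tool_rot: [[0.513, 0.858, 0.001], [0.858, -0.513, 0.0], [0.001, 0.001, -1.0]]
ft_force: [3.3, 4.5, 2.8]
grip_width: 0.0348
```

```bash
python3 -c "from h import *;rep()"
```

```text
t 8.45 pos [ 0.5789 -0.1464  0.0873] yaw 59.12 q6 -84.70 F [3.2829 4.525  2.7672] T [ 0.6863 -0.4464 -0.0616] w 0.0348 e6 0.594
```

>>> step_arm([
  {"xyz": [0,0,0.001],"turn": [0,0,0.6],"gripper": -1},
  {"xyz": [0,0,0],"turn": [0,0,0.6],"gripper": -1},
  {"xyz": [0,0,0],"turn": [0,0,0],"gripper": -1},
])

```text
time_s: 8.7
position: [0.5789, -0.1464, 0.0872]
tool_rot: [[0.593, 0.805, 0.001], [0.805, -0.593, 0.0], [0.001, 0.001, -1.0]]
ft_force: [3.3, 4.2, 1.4]
grip_width: 0.0347
```

```bash
python3 -c "from h import *;rep()"
```

```text
t 8.70 pos [ 0.5789 -0.1464  0.0872] yaw 53.62 q6 -79.20 F [3.3415 4.1739 1.3858] T [ 0.7173 -0.3749 -0.0215] w 0.0347 e6 0.594
```

>>> step_arm([
  {"xyz": [0,0,0.001],"turn": [0,0,0.6],"gripper": -1},
  {"xyz": [0,0,0],"turn": [0,0,0.6],"gripper": -1},
  {"xyz": [0,0,0],"turn": [0,0,0],"gripper": -1},
])

```text
time_s: 8.95
position: [0.5789, -0.1464, 0.0872]
tool_rot: [[0.668, 0.745, 0.001], [0.745, -0.668, 0.0], [0.001, 0.001, -1.0]]
ft_force: [3.1, 4.4, 2.4]
grip_width: 0.0351
```

```bash
python3 -c "from h import *;rep()"
```

```text
t 8.95 pos [ 0.5789 -0.1464  0.0872] yaw 48.12 q6 -73.70 F [3.1474 4.3532 2.3846] T [ 0.7036 -0.393  -0.0035] w 0.0351 e6 0.594
```

>>> step_arm([
  {"xyz": [0,0,0.001],"turn": [0,0,0.6],"gripper": -1},
  {"xyz": [0,0,0],"turn": [0,0,0.6],"gripper": -1},
  {"xyz": [0,0,0],"turn": [0,0,0],"gripper": -1},
])

```text
time_s: 9.2
position: [0.5789, -0.1464, 0.0872]
tool_rot: [[0.736, 0.677, 0.001], [0.677, -0.736, 0.0], [0.001, 0.001, -1.0]]
ft_force: [2.7, 4.5, 2.3]
grip_width: 0.035
```

```bash
python3 -c "from h import *;rep()"
```

```text
t 9.20 pos [ 0.5789 -0.1464  0.0872] yaw 42.62 q6 -68.20 F [2.7444 4.4735 2.2736] T [ 0.683  -0.4846 -0.0523] w 0.0350 e6 0.594
```

>>> step_arm([
  {"xyz": [0,0,0.001],"turn": [0,0,0.6],"gripper": -1},
  {"xyz": [0,0,0],"turn": [0,0,0.6],"gripper": -1},
  {"xyz": [0,0,0],"turn": [0,0,0],"gripper": -1},
])

```text
time_s: 9.45
position: [0.5789, -0.1464, 0.0871]
tool_rot: [[0.797, 0.603, 0.001], [0.603, -0.797, 0.0], [0.001, 0.0, -1.0]]
ft_force: [2.5, 4.1, 2.4]
grip_width: 0.0347
```

```bash
python3 -c "from h import *;rep()"
```

```text
t 9.45 pos [ 0.5789 -0.1464  0.0871] yaw 37.12 q6 -62.70 F [2.4927 4.0636 2.3734] T [ 0.7029 -0.4408 -0.0333] w 0.0347 e6 0.594
```

>>> step_arm([
  {"xyz": [0,0,0.001],"turn": [0,0,0.6],"gripper": -1},
  {"xyz": [0,0,0],"turn": [0,0,0.6],"gripper": -1},
  {"xyz": [0,0,0],"turn": [0,0,0],"gripper": -1},
])

```text
time_s: 9.7
position: [0.5789, -0.1464, 0.0871]
tool_rot: [[0.852, 0.524, 0.001], [0.524, -0.852, 0.0], [0.001, 0.0, -1.0]]
ft_force: [2.7, 4.6, 2.1]
grip_width: 0.0346
```

```bash
python3 -c "from h import *;rep()"
```

```text
t 9.70 pos [ 0.5789 -0.1464  0.0871] yaw 31.62 q6 -57.20 F [2.6821 4.575  2.1344] T [ 0.6727 -0.5262 -0.0088] w 0.0346 e6 0.608
```

>>> step_arm([
  {"xyz": [0,0,0.001],"turn": [0,0,0.6],"gripper": -1},
  {"xyz": [0,0,0],"turn": [0,0,0.6],"gripper": -1},
  {"xyz": [0,0,0],"turn": [0,0,0],"gripper": -1},
])

```text
time_s: 9.95
position: [0.5789, -0.1464, 0.0871]
tool_rot: [[0.897, 0.441, 0.001], [0.441, -0.897, -0.0], [0.001, 0.001, -1.0]]
ft_force: [2.8, 4.1, 2.9]
grip_width: 0.0352
```

```bash
python3 -c "from h import *;rep()"
```

```text
t 9.95 pos [ 0.5789 -0.1464  0.0871] yaw 26.18 q6 -51.75 F [2.8453 4.0696 2.9319] T [ 0.7242 -0.4069  0.4995] w 0.0352 e6 1.136
```

>>> step_arm([
  {"xyz": [0,0,0.001],"turn": [0,0,0.6],"gripper": -1},
  {"xyz": [0,0,0],"turn": [0,0,0.6],"gripper": -1},
  {"xyz": [0,0,0],"turn": [0,0,0],"gripper": -1},
])

```text
time_s: 10.2
position: [0.5789, -0.1465, 0.0871]
tool_rot: [[0.935, 0.354, 0.001], [0.354, -0.935, -0.0], [0.001, 0.0, -1.0]]
ft_force: [2.1, 4.9, 3.0]
grip_width: 0.0349
```

```bash
python3 -c "from h import *;rep()"
```

```text
t 10.20 pos [ 0.5789 -0.1465  0.0871] yaw 20.71 q6 -46.27 F [2.0774 4.8775 2.954 ] T [ 0.7232 -0.4537  0.5047] w 0.0349 e6 1.180
```

>>> step_arm([
  {"xyz": [0,0,0.001],"turn": [0,0,0.6],"gripper": -1},
  {"xyz": [0,0,0],"turn": [0,0,0.6],"gripper": -1},
  {"xyz": [0,0,0],"turn": [0,0,0],"gripper": -1},
])

```text
time_s: 10.45
position: [0.5789, -0.1465, 0.0871]
tool_rot: [[0.965, 0.263, 0.001], [0.263, -0.965, -0.0], [0.001, 0.0, -1.0]]
ft_force: [3.4, 4.1, 2.9]
grip_width: 0.0347
```

```bash
python3 -c "from h import *;rep()"
```

```text
t 10.45 pos [ 0.5789 -0.1465  0.0871] yaw 15.22 q6 -40.79 F [3.3839 4.0778 2.8827] T [ 0.7748 -0.4027  0.4779] w 0.0347 e6 1.135
```

Torque jumped from 0 to 0.5 N m between yaw 31.6° and 26.2°. Taking contact as about 29°, 20° more puts the nut at about 9.5°. Even if contact came as early as 31.6°, that is 22°, still short of the 24° where the nut locks to the bolt.

>>> step_arm([
  {"xyz": [0,0,0],"turn": [0,0,0.4],"gripper": -1},
  {"xyz": [0,0,0],"turn": [0,0,0.4],"gripper": -1},
  {"xyz": [0,0,0],"turn": [0,0,0.4],"gripper": -1},
  {"xyz": [0,0,0],"turn": [0,0,0],"gripper": -1},
  {"xyz": [0,0,0],"turn": [0,0,0],"gripper": -1},
])

```text
time_s: 10.87
position: [0.5789, -0.1464, 0.087]
tool_rot: [[0.985, 0.171, 0.001], [0.171, -0.985, -0.0], [0.001, 0.0, -1.0]]
ft_force: [3.2, 4.8, 4.3]
grip_width: 0.0351
```

```bash
python3 -c "from h import *;rep()"
```

```text
t 10.87 pos [ 0.5789 -0.1464  0.087 ] yaw 9.85 q6 -35.42 F [3.2361 4.8456 4.296 ] T [ 0.7158 -0.3762  0.5084] w 0.0351 e6 0.564
```

>>> step_arm([
  {"xyz": [0,0,0],"turn": [0,0,0],"gripper": -0.1},
  {"xyz": [0,0,0],"turn": [0,0,0],"gripper": 0.1},
  {"xyz": [0,0,0],"turn": [0,0,0],"gripper": 0.3},
  {"xyz": [0,0,0],"turn": [0,0,0],"gripper": 0.3},
  {"xyz": [0,0,0],"turn": [0,0,0],"gripper": 0.3},
  {"xyz": [0,0,-0.2],"turn": [0,0,0],"gripper": 0.3},
  {"xyz": [0,0,-0.4],"turn": [0,0,0],"gripper": 0.3},
  {"xyz": [0,0,-0.6],"turn": [0,0,0],"gripper": 0.3},
  {"xyz": [0,0,-0.6],"turn": [0,0,0],"gripper": 0.3},
  {"xyz": [0,0,-0.6],"turn": [0,0,0],"gripper": 0.3},
  {"xyz": [0,0,-0.6],"turn": [0,0,0],"gripper": 0.3},
  {"xyz": [0,0,-0.6],"turn": [0,0,0],"gripper": 0.3},
  {"xyz": [0,0,-0.5],"turn": [0,0,0],"gripper": 0.3},
  {"xyz": [0,0,0],"turn": [0,0,0],"gripper": 0.3},
  {"xyz": [0,0,0],"turn": [0,0,0],"gripper": 0.3},
])

```text
time_s: 12.12
position: [0.5786, -0.1468, 0.2519]
tool_rot: [[0.986, 0.168, 0.002], [0.168, -0.986, -0.001], [0.002, 0.002, -1.0]]
ft_force: [1.0, -0.4, -1.1]
grip_width: 0.0553
```

Run:
```python
from h import *
rep()
i=cams.camera_info("wrist");p,d=cams.get_image("wrist")
np.savez("w3.npz",p=p,d=d,E=i['extrinsics'])
c=fproj(i,[.579,-.147,.0987])[0];x,y=int(c[0])-40,int(c[1])-40;print("origin",x,y)
cr=np.clip(cv2.resize(p[y:y+80,x:x+80],(560,560),interpolation=cv2.INTER_CUBIC)*1.6,0,255).astype(np.uint8)
cv2.imwrite("pics/w3.png",np.hstack([cr,np.vstack([cv2.resize(p,(240,180)),np.zeros((380,240,3),np.uint8)])])[...,::-1])
```

```text
t 12.12 pos [ 0.5786 -0.1468  0.2519] yaw 9.67 q6 -35.25 F [ 1.031  -0.4106 -1.0912] T [-0.0002  0.0165 -0.0042] w 0.0553 e6 -0.001
origin 237 160
```

View pics/w3.png

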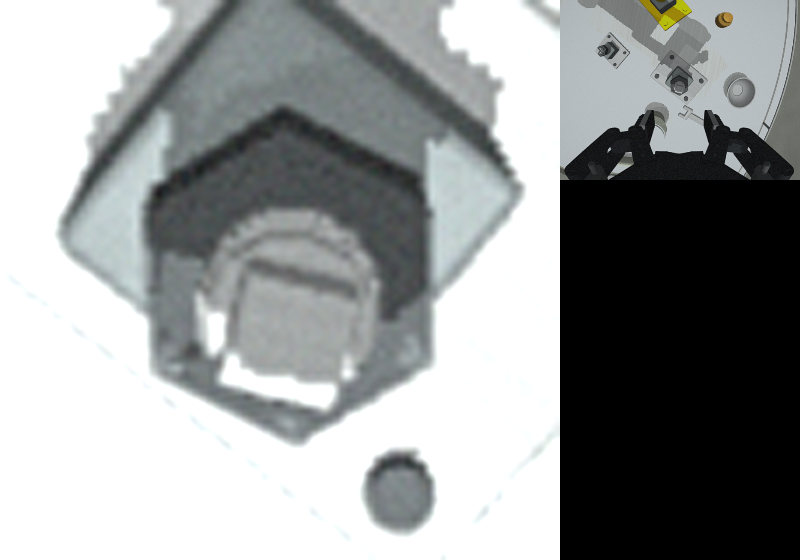

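Run:
```python
from h import *
i=cams.camera_info("wrist");i['extrinsics']=np.load("w3.npz")['E']
f=lambda X,Y,z:fplane(i,237+(X+.5)/7-.5,160+(Y+.5)/7-.5,z)
C=[f(*c,.098) for c in((153,365),(295,442),(432,365))];L=[f(*c,.080) for c in((430,185),(283,105),(147,180))]
for a,b in zip(C,L): print((a+b)/2,np.degrees(np.arctan2(*(a-b)[1::-1])))
n=np.mean(C+L,0);m=f(183,358,.098);print("mark",np.hypot(*(m-n)[:2]),np.degrees(np.arctan2(*(m-n)[1::-1])))
def e(i,a,b,ox,oy): 
    g=lambda X,Y:fplane(i,ox+(X+.5)/7-.5,oy+(Y+.5)/7-.5,.123);v=g(*b)-g(*a);return np.degrees(np.arctan2(v[1],v[0]))%90
print("bolt after",e(i,(255,262),(355,292),237,160));i['extrinsics']=np.load("w2.npz")['E'];print("before",e(i,(255,265),(362,295),241,161))
order.close_job()
```

```text
[ 0.5799 -0.1471  0.089 ] -141.75337403163385
[ 0.5791 -0.147   0.089 ] -78.16019581333306
[ 0.5788 -0.147   0.089 ] -19.099832101093213
mark 0.016302477141410924 -136.62095971021617
bolt after 82.49758661861335
before 82.58632014771739
the job is handed in; nothing more can be done
```

I ran the jam nut on the large grey bracket down clockwise until it met the washer, nipped it up about 19° past that point, let go and handed the job in at about 12 s.

- **Contact:** turning torque rose from about 0 to 0.5 N m after 67–72° (1.17–1.26 rad). I could only place contact within one 5.4° step.
- **Nip-up:** the total turn by the jaws was 88.8°, so the nut went 16–22° past contact. That is below the 24° where it locks to the bolt, and torque stayed at 0.5 N m.
- **Final angle:** the nut's corners show about 88° of turn and agree with the jaws. The punch mark alone gave about 85°, but its pixel was unclear under glare and it measured 16.3 mm from the axis instead of 14.5 mm.
- **Bolt:** the square end measured 82.6° before and 82.5° after, so it did not turn.
- **Clear of everything:** the gripper was open and 0.25 m up, with wrist forces near zero. I went near nothing else; I did not measure the cups, weight, spanner and bowl again afterwards.

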